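Raise a coated glass plate to the pins of a probe station and hold it there

TASK

Make contact for a resistance reading on the coated glass plate. With the bed still down, slide the carriage along its rail by its upright grip until the middle of the plate is right under the probe pins; then swing the spring-return cam lever up to its highest lift point, where it stands straight up and the plate is pressed against the pins. Finish while still holding the lever there with the gripper, and leave the other things on the bench undisturbed.

Things in the scene. Friction and masses are not known exactly. Their poses are not given: they have to be found in the camera images.
- station: The probe station, fixed to the bench: aluminium base plate (200 x 360 mm, top 22 mm above the bench) carrying a lifting bed with a rail along the station's y. Origin on the bench, below the rail's centre line (the base spans -70 to +130 mm in x, -200 to +160 mm in y from it); its -x side, the front, looks to the robot; y along the rail, z up.
- slide_grip (a point): Middle of the carriage's grip: an upright steel cylinder, 22 mm across and 26 mm high, on a 14 mm wide arm in front of the carriage (105 mm in front of the plate's centre line, towards the robot). At rest its middle is about 108 mm above the bench; free on all sides and from above, the arm's top is 19 mm below the middle.
- carriage (a joint): Travel of the carriage along the station's +y in m: 0 at its loading end (the start), 0.205 at the other end. Stays where it is left; about 2 N to move.
- glass_plate: Coated square glass plate, 50 x 50 x 4 mm, lying loose in a shallow nest (1.5 mm play each side) on top of the carriage. Origin at the centre of its underside. It travels with the carriage.
- probe_pins: Row (18 mm long, along the rail) of four spring-loaded brass pins under the round probe head (30 mm across, its top 52 mm above the tips). Origin: middle of the row, at the tips. They lie exactly over the line of the plate's centre, at a different place along the rail each time, 4.5 mm above the plate's top while the bed is down; at full lift they press on it with about 3 N.
- probe_stand: The fixed stand of the probe head: a column 20 mm thick, 100 mm behind the pins (station +x), top 171 mm above the bench, with an arm forward to the head. Origin on the base plate's top, straight below the pins; axes as the station's.
- lever (a joint): Angle of the eccentric shaft and its lever, rad. 0: at rest on its stop, lever pointing to the robot (station -x), 15 degrees above level, bed down. 1.309: lever straight up, bed highest (5.9 mm up). 1.83: rear stop, past the highest point, bed sinking again. A spring pulls the lever back to rest (about 3.5 N at the handle at rest, 5.5 N upright).
- lever_pivot (a point): Point on the lever's turning axis in the plane of the handle's middle, 38 mm above the bench; the axis is the station's y. Fixed.
- beaker: Bystander: an empty glass beaker, 68 mm across, 85 mm high. Origin at the centre of its underside.
- bottle: Bystander: an amber glass bottle with a black cap, 60 mm across, 135 mm high. Origin at the centre of its underside.
- sample_box: Bystander: a flat lidded plastic sample box, 103 x 78 mm, 35 mm high. Origin at the centre of its underside.
- lever_handle (a point): Middle of the cam lever's handle: a steel cylinder 22 mm across, 42 mm long, lying level along the station's y, outward from the end of the 12 mm thick lever rod, and free to revolve on its pin. 125 mm from the pivot axis, at rest about 70 mm above the bench. It swings in a plane along the station's x and z, 40 mm beyond the +y end of the base.
There are look-alikes about, which are no part of the job. There is more than one size of the glass_plate; the job needs the middle-sized.

How it is judged:
By the outcome, as a careful person would: the job done as asked, in the order asked, and still so for the second after the job is handed in, while the arm keeps its last pose, push and grip.
It also fails if it takes over 54 s, if anything falls off the work surface, if the arm or the gripper's body presses on something with over 40 N, if the wrist force passes 120 N, or if a joint passes its speed limit or range.

ROBOT

A 6-joint arm with a two-finger parallel gripper is mounted at the origin on the work surface. World frame = base frame: x ahead of the robot, y to its left, z up, the work surface at z = 0. Lengths are in m, angles in rad, forces in N, time in s.
With the tool pointing down it reaches from about 0.375 to 0.925 m from the base axis. Payload 5.7 kg.
Tool frame: the origin (TCP) lies on the centre line of the jaws, within the pads' length; the fingertips stand 11 mm ahead of it and the grasp point (between the pads) lies 8 mm behind it; y points along the fingers, z is the direction in which the jaws open and shut, and the axes are right-handed (so a half turn about y gives the same grasp; the last joint's range is limited). The gripper opens to 88 mm and grips with 3 to 60 N. Pads are 20 mm wide; open, the fingers measure 115 mm over their backs; the gripper's body (75 mm by 178 mm) begins 61 mm behind the grasp point.
Start: joints at [-1.28, 0.359, 1.51, -0, 1.272, -0.115], TCP at [0.237, -0.551, 0.234] pointing down, gripper open.
Joint ranges: [-2.97, 2.97], [-1.01, 2.36], [0.21, 2.38], [-0.96, 4.11], [0.2, 2.71], [-2.98, 2.98]. Speed limits (rad/s): [2.39, 2.39, 3.14, 3.14, 3.14, 3.14].

INTERFACE

Orientations are given as [roll, pitch, yaw] about the fixed x, y, z axes, in that order (R = Rz(yaw) Ry(pitch) Rx(roll)).
In Python, from bench import r, snapshot, camera_info, look_for, pinpoint gives the robot as it stands. The module is installed in compiled form; this text tells all that it offers.
- The arm moves only by the tool step_arm, never from a script. Its argument "series" is one flat list of numbers, 5 for each row, row after row: the shift along the tool's x, y, z in m, then the turn about the tool's y in rad, then the closure, from -1 (fully open) to 1 (shut). A call has 1 to 10 rows; each row is the pose to reach, as a shift and turn from the pose commanded when the call began, along the tool's axes at that moment; what a row does not reach only later rows make up. A row lasts 1/8 s, in which the tool goes at most 62.5 mm and 10.7 degrees, less where a joint would pass 70% of its speed; a pose out of reach is approached as far as the arm can. A call with a gripper value outside its range is refused whole. The fingers move at their own pace and stop on an object; the grip force is fixed at half the most. Time passes only in rows, so rows that repeat a pose let the fingers close. It gives the time, the measured TCP pose, the force and the opening at its end, in the units of the state.
- r.read_state(): the state, without advancing time (a new reading comes with each control period).
- snapshot(name): name is "scene" or "side" or "wrist"; returns the picture (420x560x3 uint8, red, green, blue); there is no depth.
- camera_info(name): a dict with "intrinsics" (3x3 intrinsics, pixels), "xyz" and "attitude" of the camera in the world. Camera axes: x right, y up, looking along -z (the intrinsics and any distortion apply to the point x, -y, -z); pixel columns grow to the right and rows downward; lengths in m; the calibration is good to about 2 mm. A picture is of the moment at which its call begins: read the wrist's pose just before it. camera_info takes no time and is no camera call; for the wrist camera it gives the pose at the moment of the call.
- r.close_job(): hands the job in, once; it reports no verdict.
Trained networks look in the newest picture that a camera, given by its name, has taken for a name from the list of things; names that differ only in an ending like _2 or _b are one class to them, and where a whole thing is asked for, a point or a joint stands for the part that bears it (a point fixed in the world has none). Each returns a list of dicts, best first, with "p" (0 to 1); they miss things now and then, are a little off and sometimes report something else, mostly with a low value. They report only what shows in the picture. A call takes as long as a camera call. They do not tell look-alikes from the thing itself.
- look_for(camera, name): "position" ([x, y, z] in m, in world coordinates, good to about 4 mm: the middle of the surface that is visible of it).
- pinpoint(camera, name): "position" ([x, y, z] in m, in world coordinates, good to about 4 mm: a listed point, or the origin of a listed thing).
The state is a dict: "time": time; "qpos": joint angles; "joint_vel": joint speeds; "tau": joint torques, N m; "tcp_pos": TCP position; "tool_rot": TCP orientation; "wrist_force": force on the tool from outside, world axes, zero at the start; "moment": the same for the moment, N m; "grip_width": finger opening in m.
Only numpy, scipy, OpenCV 4.12 (cv2) and the standard library are available. Lean on these libraries where they do the work, as an engineer would, in place of code of your own. Each camera call takes 0.05 s, during which the arm holds its last target. There are 200 camera calls.

## Working session

There is one attempt and no reset: what is moved stays moved. The work goes in short steps, Python scripts to look and compute and a tool call to move; the robot and the scene stay as the last step left them, time stands still between calls to the robot, and variables do not carry over. Pictures are saved under pics/ and viewed, about 8 in all and at most 12, crops included, and the job is handed in when it is done.

Besides the shell and the picture viewer there is one more tool, called after "Emit:" by a JSON object that holds its "name" and its "arguments". step_arm: Moves the arm, as the interface text tells. Its arguments: {"type":"object","properties":{"series":{"type":"array","items":{"type":"number"}}},"required":["series"]}

```bash
mkdir -p pics; python3 - <<'E'
from bench import r, snapshot, camera_info, look_for, pinpoint
import cv2,numpy as np
np.set_printoptions(precision=4,suppress=True)
s=r.read_state();print(s['time'],s['tcp_pos'],s['tool_rot'],s['grip_width'])
for c in ['scene','side']:
    im=snapshot(c);cv2.imwrite(f'pics/{c}0.png',cv2.cvtColor(im,cv2.COLOR_RGB2BGR))
    ci=camera_info(c);print(c,ci)
    for n in ['station','slide_grip','glass_plate','probe_pins','probe_stand','lever_pivot','lever_handle','beaker','bottle','sample_box']:
        print(n,[(np.round(d['position'],3).tolist(),round(d['p'],2)) for d in pinpoint(c,n)])
E
```

```text
0.0 [ 0.2366 -0.5507  0.2328] [-1.5726  0.0002 -2.7358] 0.08811784885358456
scene {'intrinsics': array([[523.6128,   0.    , 276.6967],
       [  0.    , 523.6128, 216.0613],
       [  0.    ,   0.    ,   1.    ]]), 'xyz': array([0.9099, 0.5681, 1.2184]), 'attitude': array([ 0.5299, -0.0004,  2.5762])}
station [([0.605, 0.034, 0.005], 0.58)]
slide_grip [([0.48, -0.077, 0.109], 0.7)]
glass_plate [([0.584, -0.096, 0.092], 0.71), ([0.425, -0.036, 0.0], 0.61), ([0.48, -0.079, 0.109], 0.61)]
probe_pins []
probe_stand []
lever_pivot [([0.63, 0.23, 0.035], 0.95)]
lever_handle [([0.515, 0.249, 0.067], 0.85)]
beaker [([0.658, 0.419, -0.002], 0.9)]
bottle [([0.517, -0.428, -0.002], 0.94)]
sample_box []
side {'intrinsics': array([[421.698 ,   0.    , 281.7032],
       [  0.    , 421.698 , 214.4046],
       [  0.    ,   0.    ,   1.    ]]), 'xyz': array([ 0.4581, -0.9275,  0.8659]), 'attitude': array([ 0.8839, -0.016 , -0.0907])}
station [([0.604, 0.032, -0.002], 0.95), ([0.512, 0.247, 0.069], 0.37)]
slide_grip [([0.48, -0.08, 0.11], 0.69)]
glass_plate [([0.531, -0.26, -0.003], 0.95), ([0.43, -0.035, 0.001], 0.67), ([0.586, -0.093, 0.093], 0.54)]
probe_pins []
probe_stand [([0.477, -0.082, 0.109], 0.21), ([0.632, 0.23, 0.039], 0.2)]
lever_pivot [([0.63, 0.231, 0.039], 0.68)]
lever_handle [([0.511, 0.247, 0.07], 0.67)]
beaker [([0.654, 0.423, -0.0], 0.56)]
bottle [([0.521, -0.424, -0.002], 0.95)]
sample_box [([0.49, 0.404, 0.004], 0.73), ([0.587, -0.098, 0.093], 0.69), ([0.653, 0.425, -0.006], 0.38)]
```

View pics/scene0.png

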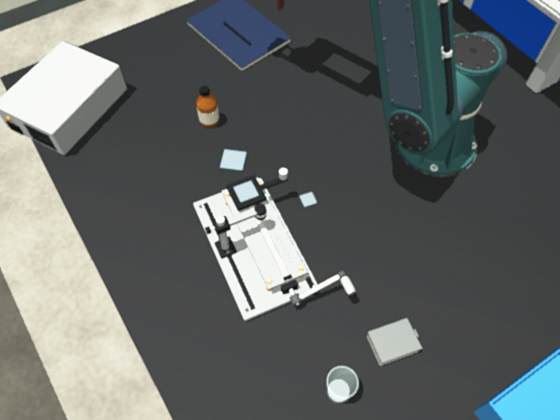

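View pics/side0.png

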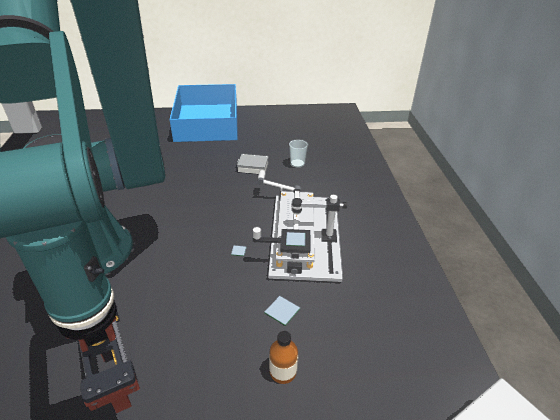

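The nested plate (scene 246,192; side 296,240) is the middle-sized one. The look-alikes are a larger plate lying at scene (233,160) and a smaller one at (308,199), both on the bench. The grip is at scene (284,174) and the handle at (348,285). Next is a close crop to check this and measure the probe head.

```bash
python3 - <<'E'
import cv2,numpy as np
a=cv2.imread('pics/scene0.png')[160:320,180:370];b=cv2.imread('pics/side0.png')[165:290,225:365]
a=cv2.resize(a,None,fx=3.7,fy=3.7,interpolation=3);b=cv2.resize(b,None,fx=5,fy=5,interpolation=3)
cv2.imwrite('pics/sc1.png',a);cv2.imwrite('pics/sd1.png',b)
E
cat > h.py <<'E'
import numpy as np,cv2
from scipy.spatial.transform import Rotation as R
from bench import r, snapshot, camera_info, look_for, pinpoint
np.set_printoptions(precision=4,suppress=True)
yaw=-0.154
X=np.array([np.cos(yaw),np.sin(yaw),0]);Y=np.array([-np.sin(yaw),np.cos(yaw),0])
def ray(ci,u,v,z):
    K=np.array(ci['intrinsics']);M=R.from_euler('xyz',ci['attitude']).as_matrix()
    d=M@(np.linalg.inv(K)@[u,v,1]*[1,-1,-1]);o=np.array(ci['xyz'])
    return o+d*(z-o[2])/d[2]
def proj(ci,p):
    K=np.array(ci['intrinsics']);M=R.from_euler('xyz',ci['attitude']).as_matrix()
    q=M.T@(np.array(p)-ci['xyz'])*[1,-1,-1];q=K@q;return q[:2]/q[2]
def save(c,n):
    im=snapshot(c);cv2.imwrite(f'pics/{n}.png',cv2.cvtColor(im,cv2.COLOR_RGB2BGR));return im
E
```

```text
(no output)
```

View pics/sc1.png

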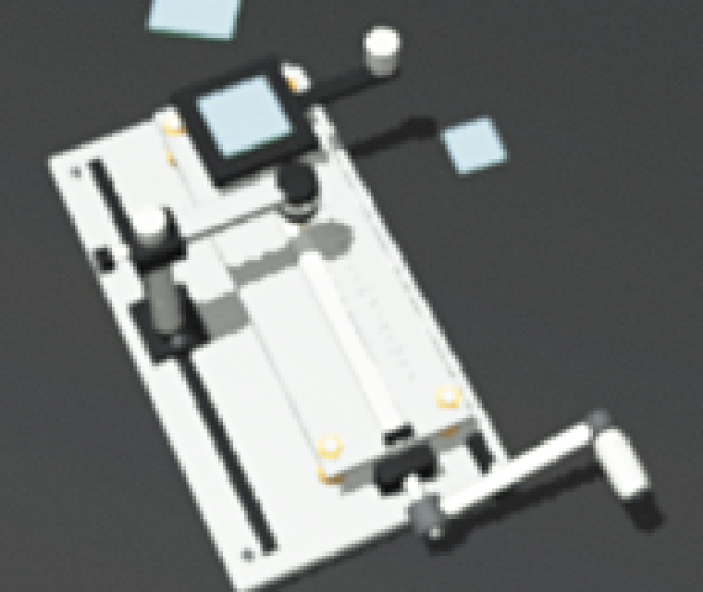

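View pics/sd1.png

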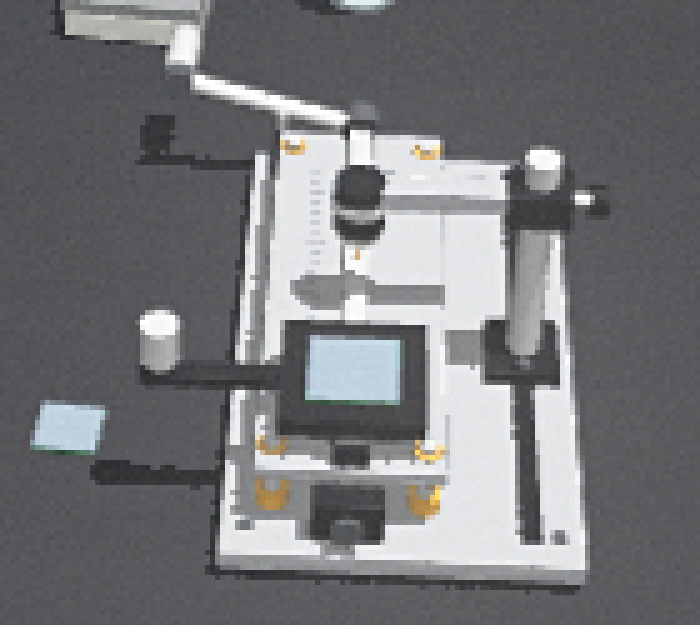

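```bash
python3 - <<'E'
from h import *
o=np.array([.6045,.033,0])
S=camera_info('scene');D=camera_info('side')
for n,c,u,v,z in [('plate',S,246.2,191.4,.098),('head',S,260.8,208.7,.1535),('plate',D,295.6,238.8,.098),('head',D,297,201.8,.1535),('tips',D,296.6,216,.1015),('grip',S,282.7,171.5,.121),('grip',D,257,230,.121)]:
    p=ray(c,u,v,z);print(n,p,'station x,y',(p-o)@X,(p-o)@Y)
print(camera_info('wrist'))
E
```

```text
plate [ 0.5845 -0.0891  0.098 ] station x,y -0.0010194153316967736 -0.12374585752488342
head [0.5964 0.0042 0.1535] station x,y -0.003619750233782283 -0.029748004260181017
plate [ 0.5831 -0.1016  0.098 ] station x,y -0.0005203280059276027 -0.13624456811240235
head [ 0.5954 -0.0116  0.1535] station x,y -0.002123707557728241 -0.04544984961945266
tips [ 0.5965 -0.0104  0.1015] station x,y -0.001279689908502194 -0.04416216657173316
grip [ 0.4814 -0.0778  0.121 ] station x,y -0.1046273041188627 -0.12839054911130462
grip [ 0.4808 -0.0845  0.121 ] station x,y -0.10425495250319189 -0.13504002975927934
{'intrinsics': array([[366.3054,   0.    , 278.6129],
       [  0.    , 366.3054, 215.0467],
       [  0.    ,   0.    ,   1.    ]]), 'xyz': array([ 0.3138, -0.5185,  0.383 ]), 'attitude': array([-0.3058, -0.0004, -1.1648])}
```

```bash
cat >> h.py <<'E'
def to(p,yw):
    s=r.read_state();M=R.from_euler('xyz',s['tool_rot']).as_matrix()
    d=M.T@(np.array(p)-s['tcp_pos']);t=-(yw-s['tool_rot'][2]);t=(t+np.pi)%(2*np.pi)-np.pi
    print('t',s['time'],'shift',d,'turn',t,'F',s['wrist_force'],'w',s['grip_width'],'tcp',s['tcp_pos'],'yaw',s['tool_rot'][2],'q',s['qpos'])
E
python3 -c "
from h import *
to([.481,-.079,.22],-3.2956)"
```

```text
t 1.1 shift [-0.4107  0.0137 -0.3375] turn 0.5598131574266576 F [-0.0125  0.1987 -0.1113] w 0.08787419868647281 tcp [ 0.2368 -0.5512  0.2336] yaw -2.7357868425733423 q [-1.2801  0.3588  1.5104  0.      1.2725 -0.1151]
```

Emit:
{"name": "step_arm", "arguments": {"series": [-0.411,0.013,-0.337,0.56,-1,-0.411,0.013,-0.337,0.56,-1,-0.411,0.013,-0.337,0.56,-1,-0.411,0.013,-0.337,0.56,-1,-0.411,0.013,-0.337,0.56,-1,-0.411,0.013,-0.337,0.56,-1,-0.411,0.013,-0.337,0.56,-1,-0.411,0.013,-0.337,0.56,-1,-0.411,0.013,-0.337,0.56,-1,-0.411,0.013,-0.337,0.56,-1]}}

```text
time: 2.35
tcp_pos: [0.4822, -0.0774, 0.2207]
tool_rot: [-1.571, 0.0, 2.991]
wrist_force: [-0.7, 0.2, -0.3]
grip_width: 0.0878
```

```bash
python3 -c "
from h import *
to([.481,-.079,.104],-3.2956)
save('wrist','w1')
for n in ['slide_grip','glass_plate','probe_pins']: print(n,[(d['position'],d['p']) for d in pinpoint('wrist',n)])
"
```

```text
t 2.35 shift [0.001  0.1167 0.0018] turn 0.0037642803411159775 F [-0.6551  0.1572 -0.2642] w 0.08784681885090906 tcp [ 0.4822 -0.0774  0.2207] yaw 2.991349587520703 q [-0.301   0.2115  1.7614  0.0004  1.1684  1.4199]
slide_grip [([0.4818, -0.0824, 0.1072], 0.74)]
glass_plate [([0.4238, -0.0377, -0.0025], 0.93), ([0.5858, -0.096, 0.0883], 0.91), ([0.5394, -0.2604, 0.0008], 0.87)]
probe_pins [([0.5854, -0.0962, 0.0899], 0.54)]
```

View pics/w1.png

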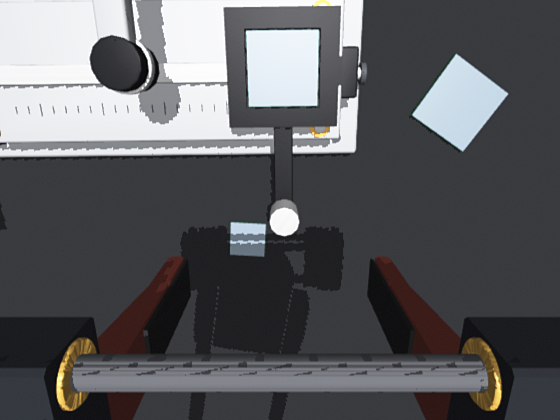

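The grip is at (284,218), centred between the fingers. The nested plate's centre is at (283,68) and the head top is at (119,64).

```bash
python3 -c "
from h import *
W=camera_info('wrist');o=np.array([.6045,.033,0])
S=camera_info('scene');D=camera_info('side')
for dz in [0,-.003,-.005,-.007]:
  f=lambda c,u,v,z:(ray(c,u,v,z+dz)-o)@Y
  print(dz,'plate',f(W,283,68,.098),f(S,245.8,191.1,.098),f(D,295.2,238.4,.098),'head',f(W,119,64,.1535),f(S,260.4,208.4,.1535),f(D,296.6,201.5,.1535))
to([.4815,-.0805,.104],-3.2956)
"
```

```text
0 plate -0.1341568947307887 -0.12500038065487426 -0.13474762664359885 head -0.04355436700711826 -0.03089704364828952 -0.044182433941597765
-0.003 plate -0.13419293856180942 -0.1268762979584604 -0.13147857604913737 head -0.04234447809631638 -0.03260561774128127 -0.04027736786199767
-0.005 plate -0.13421696778248987 -0.12812690949418443 -0.12929920898616312 head -0.04153788548911513 -0.03374466713660922 -0.037673990475597496
-0.007 plate -0.13424099700317038 -0.12937752102990843 -0.12711984192318884 head -0.04073129288191385 -0.03488371653193707 -0.035070613089197414
t 2.55 shift [-0.0006  0.1167  0.0001] turn -0.0011658496353739167 F [ 1.5587  0.3078 -1.3796] w 0.08768528076591023 tcp [ 0.481  -0.0803  0.2207] yaw 2.9864194575442116 q [-0.307   0.2107  1.7625 -0.0004  1.1686  1.4191]
```

Emit:
{"name": "step_arm", "arguments": {"series": [0,0.05,0,0,-1,0,0.1,0,0,-1,0,0.117,0,0,-1,0,0.117,0,0,-1,0,0.117,0,0,0.4,0,0.117,0,0,1,0,0.117,0,0,1,0,0.117,0,0,1,0,0.117,0,0,1,0,0.117,0,0,1]}}

```text
time: 3.8
tcp_pos: [0.4814, -0.0793, 0.1037]
tool_rot: [-1.571, -0.0, 2.988]
wrist_force: [-0.4, 0.6, -0.4]
grip_width: 0.0318
```

```bash
python3 -c "
from h import *
s=r.read_state();to(s['tcp_pos']+.0925*Y,-3.2956)
"
```

```text
t 3.8 shift [ 0.      0.     -0.0925] turn -2.631703825528575e-06 F [-0.4091  0.6451 -0.382 ] w 0.031751922544257294 tcp [ 0.4814 -0.0793  0.1037] yaw 2.9875826754757604 q [-0.305   0.3684  1.8925  0.0001  0.8807  1.4198]
```

Emit:
{"name": "step_arm", "arguments": {"series": [0,0,0,0,1,0,0,0,0,1,0,0,0,0,1,0,0,0,0,1,0,0,-0.012,0,1,0,0,-0.025,0,1]}}

```text
time: 4.55
tcp_pos: [0.4849, -0.0539, 0.1036]
tool_rot: [-1.571, -0.001, 2.987]
wrist_force: [-2.8, -1.9, 0.8]
grip_width: 0.0212
```

Emit:
{"name": "step_arm", "arguments": {"series": [0,0,-0.012,0,1,0,0,-0.024,0,1,0,0,-0.036,0,1,0,0,-0.048,0,1,0,0,-0.058,0,1,0,0,-0.065,0,1,0,0,-0.0675,0,1,0,0,-0.0675,0,1]}}

```text
time: 5.55
tcp_pos: [0.4944, 0.0135, 0.1036]
tool_rot: [-1.572, -0.003, 2.988]
wrist_force: [-4.8, 0.8, 4.8]
grip_width: 0.0212
```

```bash
python3 - <<'E'
from h import *
s=r.read_state();to(s['tcp_pos'],-3.2956)
a=save('scene','s2');b=save('side','d2');w=save('wrist','w2')
c=np.hstack([cv2.resize(a[175:250,215:295],None,fx=5,fy=5,interpolation=3),cv2.resize(b[180:255,255:335],None,fx=5,fy=5,interpolation=3)])
cv2.imwrite('pics/c2.png',cv2.cvtColor(c,cv2.COLOR_RGB2BGR))
print([(d['position'],d['p']) for d in pinpoint('scene','glass_plate')])
print([(d['position'],d['p']) for d in pinpoint('side','glass_plate')])
E
```

```text
t 5.55 shift [0. 0. 0.] turn 6.502047969547675e-05 F [-4.8443  0.7682  4.7832] w 0.021238430050617402 tcp [0.4944 0.0135 0.1036] yaw 2.987650327659281 q [-0.1133  0.3773  1.8767  0.0013  0.8901  1.6106]
[([0.5981, -0.0018, 0.0936], 0.83), ([0.5335, -0.2626, 0.004], 0.67)]
[([0.534, -0.2584, 0.0013], 0.73), ([0.4298, -0.0343, -0.0003], 0.62), ([0.5972, 0.0002, 0.0921], 0.55)]
```

View pics/c2.png

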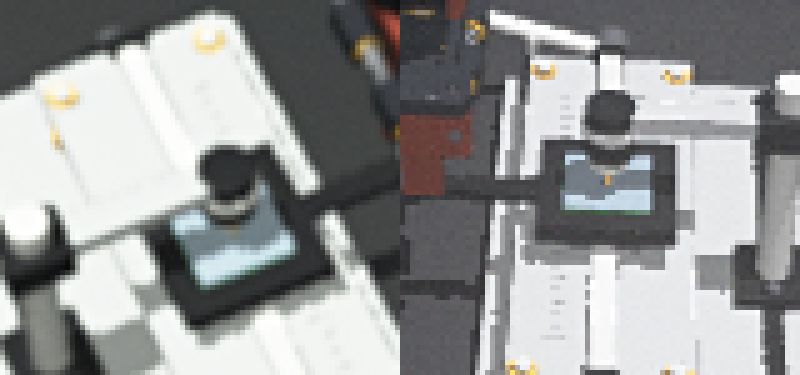

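View pics/w2.png

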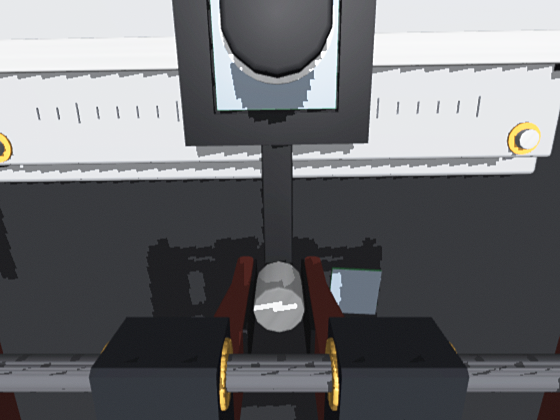

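Both views show the plate centred under the head to within about 1 mm. In the wrist view the head spans 219–333 and the plate 210–341. In the side view the pin tip at (608,186) fits the nearest pin of the row. I release and rise.

Emit:
{"name": "step_arm", "arguments": {"series": [0,0,0,0,-1,0,0,0,0,-1,0,0,0,0,-1,0,0,0,0,-1,0,0,0,0,-1,0,0,0,0,-1,0,-0.03,0,0,-1,0,-0.08,0,0,-1,0,-0.13,0,0,-1,0,-0.13,0,0,-1]}}

```text
time: 7.05
tcp_pos: [0.4986, 0.0117, 0.2377]
tool_rot: [-1.571, 0.009, 2.987]
wrist_force: [0.3, 0.6, -1.2]
grip_width: 0.0878
```

```bash
python3 - <<'E'
from h import *
w=save('wrist','w3')
piv=np.array([.63,.2305,.038])
to([.513,.248,.22],-1.725)
for c in ['scene','side']:
  if c!='wrist': save(c,c+'3')
  for n in ['lever_handle','lever_pivot']: print(c,n,[(d['position'],d['p']) for d in pinpoint(c,n)])
E
```

```text
t 7.1 shift [ 0.0205  0.0154 -0.2358] turn -1.5708218457725316 F [-0.2797 -0.2473 -0.6338] w 0.08794335408828476 tcp [0.4969 0.0119 0.2354] yaw 2.9873634614070546 q [-0.1153  0.2063  1.7276  0.0001  1.2033  1.6097]
scene lever_handle []
scene lever_pivot [([0.6301, 0.2287, 0.0355], 0.81)]
side lever_handle [([0.5105, 0.2425, 0.0706], 0.65)]
side lever_pivot [([0.6305, 0.2305, 0.0394], 0.88)]
```

View pics/w3.png

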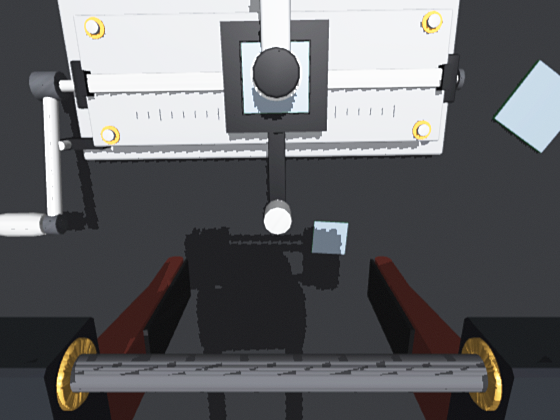

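After release the plate is still centred: head at (276,73), plate centre about (275,77). The handle is at the left, about (22,223). I turn a quarter and go above it.

Emit:
{"name": "step_arm", "arguments": {"series": [0.01,0,-0.06,-0.18,-1,0.02,0,-0.12,-0.36,-1,0.02,0,-0.18,-0.54,-1,0.02,0.015,-0.236,-0.72,-1,0.02,0.015,-0.236,-0.9,-1,0.02,0.015,-0.236,-1.08,-1,0.02,0.015,-0.236,-1.26,-1,0.02,0.015,-0.236,-1.44,-1,0.02,0.015,-0.236,-1.571,-1,0.02,0.015,-0.236,-1.571,-1]}}

```text
time: 8.65
tcp_pos: [0.5117, 0.2482, 0.2177]
tool_rot: [-1.572, -0.001, -1.726]
wrist_force: [0.6, -0.3, 0.2]
grip_width: 0.0879
```

```bash
python3 - <<'E'
from h import *
save('wrist','w4')
to([.511,.248,.0624],-1.725)
for n in ['lever_handle','lever_pivot']: print(n,[(d['position'],d['p']) for d in pinpoint('wrist',n)])
s=r.read_state();print(proj(camera_info('wrist'),[.511,.2485,.0704]),proj(camera_info('wrist'),s['tcp_pos']))
E
```

```text
t 8.7 shift [ 0.0002  0.1555 -0.0005] turn -0.0025517732603210774 F [ 0.0677 -0.1275  0.1462] w 0.08779959937603339 tcp [0.5118 0.2482 0.2179] yaw -1.727551773260321 q [0.33   0.3298 1.5974 0.0001 1.2158 0.4868]
lever_handle [([0.5089, 0.2456, 0.0715], 0.61)]
lever_pivot [([0.6043, 0.0347, 0.0003], 0.64)]
[276.8283 202.6506] [277.2081 290.0254]
```

View pics/w4.png

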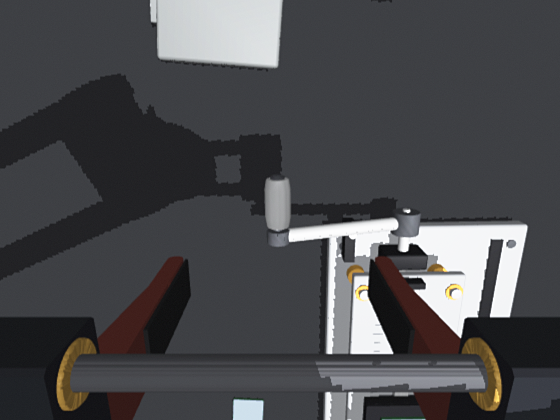

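The handle's middle is at (278,203) against a predicted (277,203). I descend and grip.

Emit:
{"name": "step_arm", "arguments": {"series": [0,0.05,0,0,-1,0,0.1,0,0,-1,0,0.14,0,0,-1,0,0.155,0,0,-1,0,0.155,0,0,-1,0,0.155,0,0,1,0,0.155,0,0,1,0,0.155,0,0,1,0,0.155,0,0,1,0,0.155,0,0,1]}}

```text
time: 10.05
tcp_pos: [0.5121, 0.2483, 0.0638]
tool_rot: [-1.571, 0.0, -1.725]
wrist_force: [0.3, 0.5, 0.2]
grip_width: 0.0412
```

Emit:
{"name": "step_arm", "arguments": {"series": [0,0,0,0,1,0,0,0,0,1,0,0,0,0,1,0,0,0,0,1]}}

```text
time: 10.55
tcp_pos: [0.5105, 0.2485, 0.0633]
tool_rot: [-1.574, -0.0, -1.725]
wrist_force: [-4.8, 3.4, -0.2]
grip_width: 0.0213
```

```bash
python3 - <<'E'
from h import *
s=r.read_state();to(s['tcp_pos'],-1.725)
g=s['tcp_pos']+np.array([0,0,.008]);print('grasp',g)
M=R.from_euler('xyz',s['tool_rot']).as_matrix()
# best-fit: handle at rest assumed angle 15deg from g
piv=g+.125*np.cos(np.radians(15))*X-[0,0,.125*np.sin(np.radians(15))];print('piv',piv)
for a in np.linspace(0,75,11):
    t=np.radians(15+a);p=piv-.125*np.cos(t)*X+[0,0,.125*np.sin(t)];print(round(a,1),M.T@(p-g))
E
```

```text
t 10.55 shift [0. 0. 0.] turn 3.786856833798424e-05 F [-4.8249  3.3829 -0.1566] w 0.021254001612570836 tcp [0.5105 0.2485 0.0633] yaw -1.7249621314316619 q [0.3306 0.5187 1.7461 0.0013 0.8795 0.484 ]
grasp [0.5105 0.2485 0.0713]
piv [0.6298 0.2299 0.0389]
0.0 [0. 0. 0.]
7.5 [ 0.     -0.0155  0.0052]
15.0 [ 0.     -0.0302  0.0124]
22.5 [ 0.     -0.0438  0.0214]
30.0 [ 0.     -0.0561  0.0322]
37.5 [ 0.     -0.0669  0.0445]
45.0 [ 0.     -0.0761  0.058 ]
52.5 [ 0.     -0.0833  0.0727]
60.0 [ 0.     -0.0886  0.0881]
67.5 [ 0.     -0.0919  0.1042]
75.0 [ 0.     -0.093   0.1205]
```

Emit:
{"name": "step_arm", "arguments": {"series": [0,-0.008,0.0023,0,1,0,-0.0155,0.0052,0,1,0,-0.023,0.0085,0,1,0,-0.0302,0.0124,0,1,0,-0.037,0.0167,0,1,0,-0.0438,0.0214,0,1,0,-0.05,0.0266,0,1,0,-0.0561,0.0322,0,1,0,-0.0561,0.0322,0,1]}}

```text
time: 11.68
tcp_pos: [0.543, 0.2439, 0.1199]
tool_rot: [-1.573, 0.001, -1.725]
wrist_force: [-5.1, 4.7, 0.1]
grip_width: 0.0212
```

```bash
cat >> h.py <<'E'
def ang(g,piv):
    d=g-piv;x=-(d@X);return np.degrees(np.arctan2(d[2],x))-15, np.hypot(x,d[2]), d@Y
E
python3 - <<'E'
from h import *
s=r.read_state();to(s['tcp_pos'],-1.725)
piv=np.array([0.6298,0.2299,0.0389]);print(ang(s['tcp_pos']+[0,0,.008],piv))
E
```

```text
t 11.675 shift [0. 0. 0.] turn -0.0001302070004260969 F [-5.1247  4.6799  0.1245] w 0.021226125765525912 tcp [0.543  0.2439 0.1199] yaw -1.7251302070004262 q [0.3052 0.4733 1.6406 0.0018 1.0295 0.4586]
(np.float64(30.347443063484064), np.float64(0.12515621628198573), np.float64(0.0005088186518595563))
```

Emit:
{"name": "step_arm", "arguments": {"series": [0,-0.0108,0.0123,0,1,0,-0.02,0.0258,0,1,0,-0.0272,0.0405,0,1,0,-0.0325,0.0559,0,1,0,-0.0344,0.0639,0,1,0,-0.0358,0.072,0,1,0,-0.0366,0.0801,0,1,0,-0.0369,0.0883,0,1,0,-0.0369,0.0883,0,1,0,-0.0369,0.0883,0,1]}}

```text
time: 12.92
tcp_pos: [0.63, 0.2317, 0.1562]
tool_rot: [-1.574, 0.003, -1.725]
wrist_force: [-4.9, 7.6, -3.0]
grip_width: 0.0209
```

```bash
python3 - <<'E'
from h import *
s=r.read_state();to(s['tcp_pos'],-1.725)
piv=np.array([0.6298,0.2299,0.0389]);print(ang(s['tcp_pos']+[0,0,.008],piv))
a=save('scene','s5');b=save('side','d5');save('wrist','w5')
print([(d['position'],d['p']) for c in ['scene','side'] for d in pinpoint(c,'lever_pivot')])
print([(c,d['position'],d['p']) for c in ['scene','side','wrist'] for d in pinpoint(c,'lever_handle')])
c=np.hstack([cv2.resize(a[180:330,200:320],None,fx=3.3,fy=3.3,interpolation=3),cv2.resize(b[145:295,230:350],None,fx=3.3,fy=3.3,interpolation=3)])
cv2.imwrite('pics/c5.png',cv2.cvtColor(c,cv2.COLOR_RGB2BGR))
E
```

```text
t 12.925 shift [0. 0. 0.] turn 0.0002704275891347585 F [-4.9322  7.6362 -2.9725] w 0.020889883444624016 tcp [0.63   0.2317 0.1562] yaw -1.7247295724108653 q [0.2477 0.5298 1.4273 0.0037 1.1862 0.4003]
(np.float64(74.94854617911747), np.float64(0.12529466290187793), np.float64(0.001839094898050691))
[([0.6289, 0.2299, 0.0373], 0.94)]
[('scene', [0.6304, 0.2368, 0.1619], 0.42), ('side', [0.6319, 0.2293, 0.1637], 0.59), ('wrist', [0.6262, 0.2303, 0.164], 0.76)]
```

View pics/c5.png

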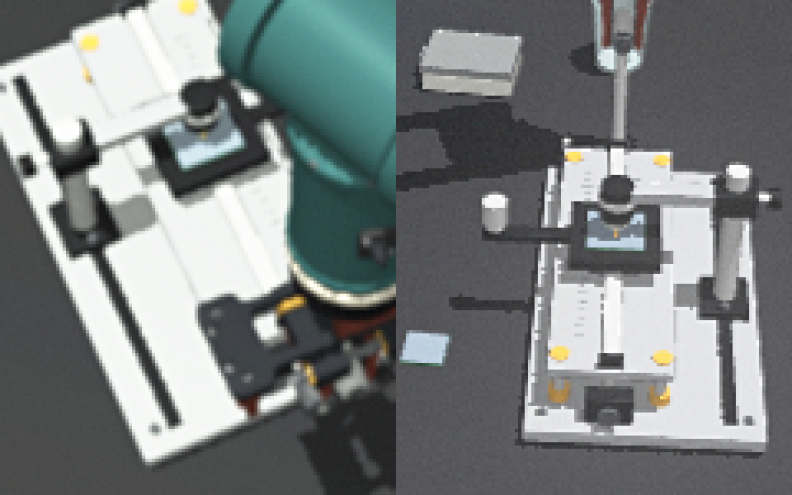

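Emit:
{"name": "step_arm", "arguments": {"series": [0,0,0,0,1,0,0,0,0,1,0,0,0,0,1,0,0,0,0,1]}}

```text
time: 13.82
tcp_pos: [0.6298, 0.2317, 0.1562]
tool_rot: [-1.574, 0.002, -1.725]
wrist_force: [-3.9, 8.2, -1.4]
grip_width: 0.0214
```

```bash
python3 - <<'E'
from h import *
s=r.read_state();print(ang(s['tcp_pos']+[0,0,.008],np.array([0.6299,0.2299,0.0387])),s['grip_width'],s['wrist_force'])
print(r.close_job())
E
```

```text
(np.float64(74.84082904725739), np.float64(0.1255282431489426), np.float64(0.0018157117483452157)) 0.021385277303256317 [-3.8524  8.1896 -1.4315]
the job is handed in; nothing more can be done
None
```

The job is handed in, at about 14 s of the 54 s allowed. With the bed down, I slid the carriage about 92.5 mm by its grip, released it, then swung the cam lever up. The gripper is still holding it upright.

- **Plate under the pins:** it carries the middle-sized plate; the larger and smaller ones lie on the bench. The wrist view before and after release showed the plate centred under the probe head to within about 1 mm along the rail. The side view fitted this, though one pixel there is about 4 mm. After the lift I saw it only in the coarse views, where it still looked centred.
- **Lever:** the last reading put it 74.8° from rest, against 75° for straight up. That depends on my estimate of the pivot position, so allow about 1.5°. The handle was held at 21 mm opening.
- **Forces:** no reading went over about 10 N at the wrist. The last one included an 8 N sideways push along the lever's axis that I did not remove.
- **Other things:** the gripper stayed clear of the rest. The sample box and small plate show in place in the last picture; I did not recheck the bottle, beaker or larger plate at the end.
- **Disagreement:** the scene and side cameras first differed by 7–16 mm along the rail, because I had assumed heights that were too high. The travel distance came out the same from all three cameras, to within about 3 mm.

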